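Throttle to idle, choke held at its mark

ROBOT

A 6-joint arm with a two-finger parallel gripper is mounted at the origin on a cart in front of the work surface, level with it; the furniture and walls round the work are solid. World frame = base frame: x ahead of the robot, y to its left, z up, the work surface at z = 0. Lengths are in m, angles in degrees, forces in N, time in s.
With the tool pointing down it reaches from about 0.35 to 0.875 m from the base axis. Payload 4.2 kg.
Tool frame: the origin (TCP) lies between the finger pads; the fingertips stand 14 mm ahead of it and the grasp point (between the pads) lies 5 mm behind it; z points along the fingers, y is the line along which they close (so a half turn about z gives the same grasp; the last joint's range is limited). The gripper opens to 87 mm and grips with 3 to 60 N. Pads are 19 mm wide; open, the fingers measure 117 mm over their backs; the gripper's body (75 mm by 190 mm) begins 51 mm behind the grasp point.
Start: joints at [80.478, 22.042, 0.453, 0, -68.411, -14.817], TCP at [0.258, 0.569, 0.237] pointing down, gripper open.
Joint ranges: [-179.83, 179.83], [-69.29, 118.12], [-61.27, 80.66], [-181.25, 117.63], [-171.15, -9.14], [-177.46, 177.46]. Speed limits (degrees/s): [159.86, 159.86, 180, 180, 180, 180].

INTERFACE

Orientations are given as a 3x3 rotation matrix whose columns are the frame's x, y, z axes.
In Python, from station import * gives the robot as it stands. The module is installed in compiled form; this text tells all that it offers.
- The arm moves only by the tool play_rows, never from a script. Its argument "steps" is a list of rows, each an object of numbers: "ax", "ay", "az": the turn, a rotation vector about the tool's x, y, z in degrees; "dx", "dy", "dz": the shift along the tool's x, y, z in mm; "claw": the finger opening in mm, from 0 to 87. A call has 1 to 20 rows; each row shifts and turns the commanded pose from where the row before left it, along the tool's axes as they then stand; what a row does not reach is not made up. A row lasts 1/10 s, in which the tool goes at most 50 mm and 8.59 degrees, less where a joint would pass 70% of its speed; a pose out of reach is approached as far as the arm can. A call with a gripper value outside its range is refused whole. The fingers move at their own pace and stop on an object; the grip force is fixed at half the most. Time passes only in rows, so rows that do not move let the fingers close. It gives the time, the measured TCP pose, the force, the opening and the grip force at its end, in the units of the state.
- sense(): the state, without advancing time (a new reading comes with each control period).
- capture(name): name is "scene" or "top"; returns a dict with "frame" (400x640x3 uint8, blue, green, red), "range_z" (400x640 float32, m along the optical axis (not along the pixel's ray), 0 where there is no reading), "fx", "fy", "cx", "cy" (pixels), "xyz" and "rotation" of the camera in the world. Camera axes: x right, y down, z forward; pixel columns grow to the right and rows downward; lengths in m; the calibration is good to about 2 mm. A picture is of the moment at which its call begins.
- finish_job(): hands the job in; it is judged then, once.
The state is a dict: "time_s": time; "joints": joint angles; "joint_velocities": joint speeds; "effort": joint torques, N m; "tcp_pos": TCP position; "ee_rot": TCP orientation; "wrist_force": force on the tool from outside, world axes, zero at the start; "moment": the same for the moment, N m; "gripper_width": opening from 0.0 (shut) to 1.0 (fully open); "gripper_force": force on a finger pad.
Only numpy, scipy, OpenCV 4.12 (cv2) and the standard library are available. Lean on these libraries where they do the work, as an engineer would, in place of code of your own. Each camera call takes 0.05 s, during which the arm holds its last target. There are 200 camera calls.

TASK

The engine's control head is being set up so that a colleague can clamp the cables: first turn the throttle lever until its pointer stands at the clip on the quadrant (idle) and leave it there, then pull the spring-return choke slide out by its handle until its pointer stands at the clip on the scale bar, each pointer within its clip's width. The spring draws the slide back, so finish still holding the handle with the pointer at the clip. Leave the carton, the battery and the wooden block lying beside the head where they are.

Things in the scene. Friction and masses are not known exactly. Their poses are not given: they have to be found in the camera images.
- control_head: Grey control plate bolted to the bench, 180 (x) x 300 (y) x 10 mm, turned up to 0.3 rad. Origin: centre of its underside, on the bench; x points away from the robot, y left. Left: throttle lever over an arc-shaped quadrant, vertical hinge axis at (50, 60) mm. Right: spring-return choke slide on the line y = -80 mm; its spring housing behind it (x 58 to 88 mm) is 42 mm high.
- throttle_lever (a joint): Angle of the throttle lever (rad, -0.85 to 0.85) about its vertical hinge. At 0 the lever points along the head's -x (toward the robot); positive turns it counterclockwise seen from above, so its free end goes to the head's -y (right). It starts well to the left (-0.8 to -0.4). It stays where it is left: friction about 1.5 N at the knob, no spring.
- throttle_knob (a point): Middle of the upright black round knob on the throttle lever: 22 mm in diameter, 32 mm tall (36 to 68 mm above the bench), this point 54 mm above the bench and 70 mm from the hinge axis. It does not spin on the lever.
- throttle_pointer (a point): Tip of the thin pointer at the lever's free end, 95 mm from the hinge axis, 27 mm above the bench; its x axis lies along the lever, from tip to hinge.
- throttle_clip: Idle mark: a fixed steel saddle clip, 12 mm wide, on the quadrant's rim, 98 to 118 mm from the throttle hinge, top 29 mm above the bench. Origin: on the throttle hinge axis at bench height; the clip lies on its own -x. Its yaw relative to the control head (-0.05 to 0.6) is the lever angle at which the pointer is at the middle of the clip.
- choke_slide (a joint): How far the choke slide is pulled out (m, 0 to 0.07), toward the head's -x; 0 = home, where it starts. A spring pulls it back home: about 4 N at home, growing by 1.3 N per cm (about 12 N at 6 cm).
- choke_handle: The choke slide's black upright handle, a flat plate 12 mm thick (along the pull) x 44 mm wide x 40 mm tall, from 39 to 79 mm above the bench. Origin: on the handle's upright centre line, 18 mm above the bench (bottom of the sliding block below it); axes as the control head's. In the head's frame it is at x = 15 mm, y = -80 mm when home.
- choke_pointer (a point): Tip of the pointer on the right flank of the choke slide, 28 mm above the bench; in the head's frame at x = 15 mm, y = -106 mm when home, moving to smaller x by the same distance as the slide.
- choke_clip: Choke mark: a fixed steel saddle clip, 8 mm wide along the pull, 16 mm across, top 33 mm above the bench, on the scale bar to the right of the choke slide. Origin: under its middle at bench height; axes as the control head's; it lies 25 to 58 mm nearer the front than the pointer's home.
- screw_box_b: Bystander beside the head, loose: small white carton with a red end, 50 x 85 x 32 mm; origin at the centre of its underside.
- battery_9v: Bystander beside the head, loose: 9 V block battery, 26 x 50 x 17 mm, lying; origin at the centre of its underside.
- wood_block: Bystander beside the head, loose: plain wooden block, 62 x 105 x 30 mm; origin at the centre of its underside.

How it is judged (in metres and radians):
On the way, in this order (a step that is already met when the one before it is completed fails the run):
1. the throttle pointer stands at its clip while the choke slide is still home (y of throttle_pointer in the frame of throttle_clip between -0.006 and 0.006 m and value of joint choke_slide below 0.008 m), for 0.3 s.
2. the choke slide is held by its handle with its pointer at its clip (x of choke_pointer in the frame of choke_clip between -0.004 and 0.004 m and contact force between the fingers and choke_handle above 3 N), for 0.5 s.
At the end, for the whole second after the job is handed in: The throttle pointer is within 6 mm sideways of the middle of its clip, the choke pointer within 4 mm (along the pull) of the middle of its clip and still (under 10 mm/s), and the fingers bear on the choke handle with over 3 N, holding it against its spring (all of step 2 and y of throttle_pointer in the frame of throttle_clip between -0.006 and 0.006 m and velocity of joint choke_slide between -0.01 and 0.01 m/s); the arm keeps its last pose, push and grip.
It fails at once if the screw box b is moved more than 2 cm (distance of screw_box_b from where it was at the start of the episode above 0.02 m).
It fails at once if the battery 9v is moved more than 2 cm (distance of battery_9v from where it was at the start of the episode above 0.02 m).
It fails at once if the wood block is moved more than 2 cm (distance of wood_block from where it was at the start of the episode above 0.02 m).
It also fails if it takes over 42 s, if anything falls off the work surface, if the arm or the gripper's body presses on something with over 40 N, if the wrist force passes 120 N, or if a joint passes its speed limit or range.

## Working session

There is one attempt and no reset: what is moved stays moved. The work goes in short steps, Python scripts to look and compute and a tool call to move; the robot and the scene stay as the last step left them, time stands still between calls to the robot, and variables do not carry over. Pictures are saved under pics/ and viewed, at most 10 in all, crops included, and the job is handed in when it is done.

Besides the shell and the picture viewer there is one more tool, called after "Call:" as name(argument=value, ...), one argument or row to a line, values as JSON. play_rows: Moves the arm, as the interface text tells. Its arguments: {"type":"object","properties":{"steps":{"type":"array"}},"required":["steps"]}

```bash
mkdir -p pics
python3 - <<'E'
from station import *
import cv2,numpy as np
for n in ("scene","top"):
    c=capture(n); cv2.imwrite(f"pics/{n}0.png",c["frame"]); np.savez(f"{n}0.npz",**c)
    print(n,c["fx"],c["fy"],c["cx"],c["cy"],np.round(c["xyz"],3),np.round(c["rotation"],3).tolist())
s=sense(); print(s["time_s"],s["tcp_pos"],np.round(s["ee_rot"],3).tolist(),s["gripper_width"])
E
```

```text
scene 467.46285419584075 467.46285419584075 325.84071603698965 206.39108680754453 [-0.243 -0.396  0.637] [[0.449, -0.444, 0.776], [-0.894, -0.226, 0.388], [0.003, -0.867, -0.498]]
top 412.3634581296937 412.3634581296937 322.7667885769821 201.70792808607467 [0.469 0.036 0.934] [[-0.001, -0.985, 0.173], [-1.0, -0.003, -0.021], [0.021, -0.173, -0.985]]
0.1 [0.25736614 0.56899727 0.23555174] [[0.911, -0.412, -0.001], [-0.412, -0.911, -0.002], [0.0, 0.002, -1.0]] 1.0008449832058859
```

View pics/top0.png

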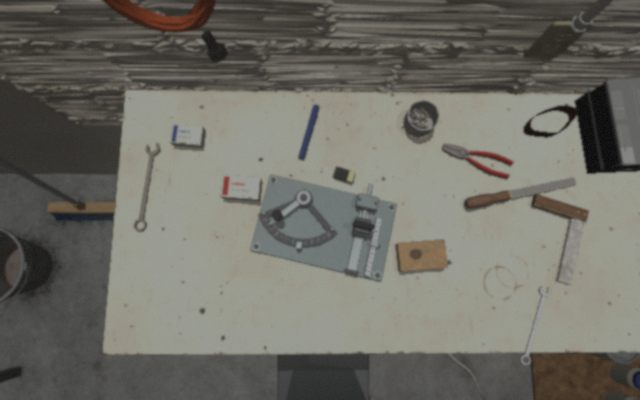

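View pics/scene0.png

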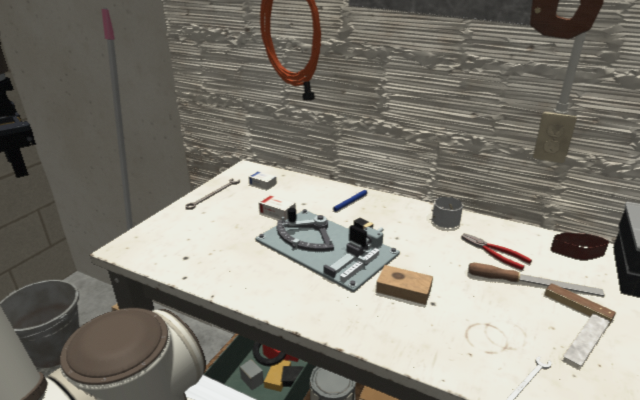

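Run:
```python
import cv2
im=cv2.imread("pics/top0.png")[165:290,240:405]
cv2.imwrite("pics/c1.png",cv2.resize(im,None,fx=4.8,fy=4.8,interpolation=cv2.INTER_CUBIC))
im=cv2.imread("pics/scene0.png")[195:300,250:405]
cv2.imwrite("pics/c2.png",cv2.resize(im,None,fx=5,fy=5,interpolation=cv2.INTER_CUBIC))
```

```text
(no output)
```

View pics/c1.png

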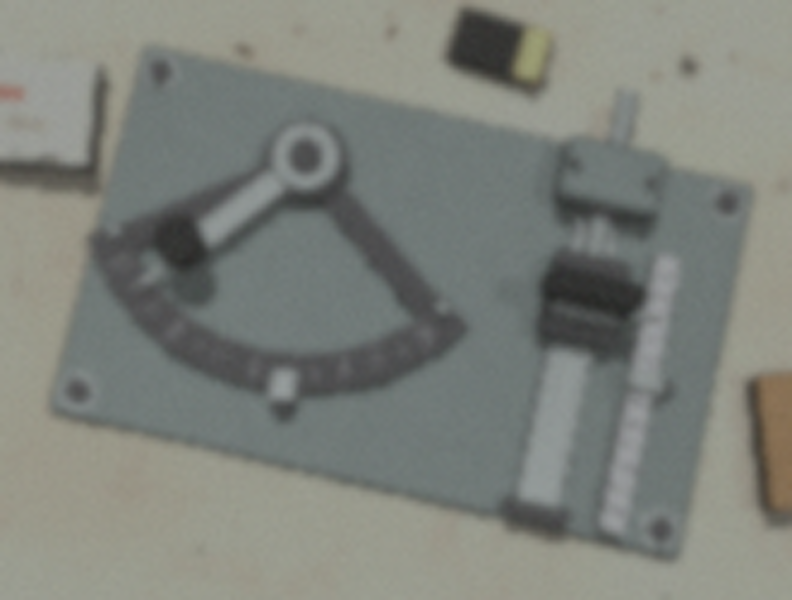

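View pics/c2.png

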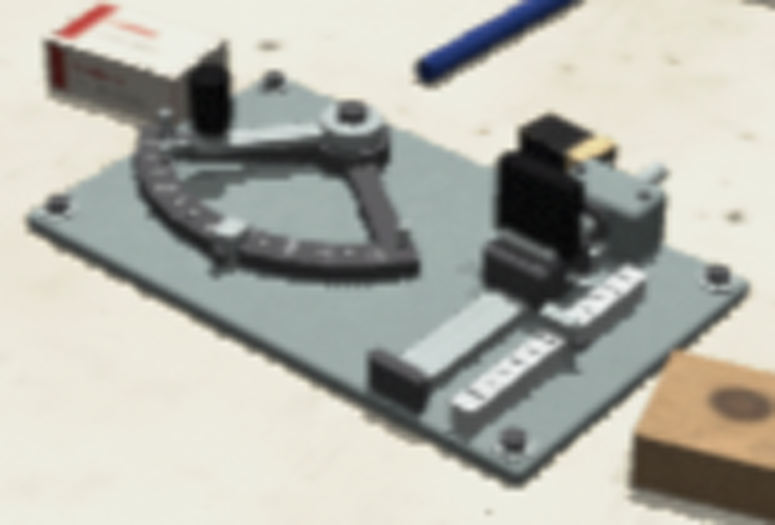

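The crops show the head turned slightly clockwise. In c1, the throttle clip is at (284,385), the hinge cap at (305,155), the knob top at (180,240), the choke handle top at (593,287) and the choke clip at about (655,388). Next I'll turn these into positions.

```bash
cat > h.py <<'E'
import numpy as np
def unproj(c,u,v,z):
    d=np.array(c["rotation"])@np.array([(u-c["cx"])/c["fx"],(v-c["cy"])/c["fy"],1]); p=np.array(c["xyz"])
    return p+d*(z-p[2])/d[2]
def top(c,x,y,z): return unproj(c,240+(x+.5)/4.8-.5,165+(y+.5)/4.8-.5,z)
def scn(c,x,y,z): return unproj(c,250+(x+.5)/5-.5,195+(y+.5)/5-.5,z)
def fit(H,W):
    H=np.array(H);W=np.array(W)[:,:2];h=H-H.mean(0);w=W-W.mean(0)
    a=np.arctan2((h[:,0]*w[:,1]-h[:,1]*w[:,0]).sum(),(h*w).sum())
    R=np.array([[np.cos(a),-np.sin(a)],[np.sin(a),np.cos(a)]]); t=W.mean(0)-R@H.mean(0)
    return a,R,t,W-(H@R.T+t)
E
python3 - <<'E'
from h import *
T=dict(np.load("top0.npz"));S=dict(np.load("scene0.npz"))
H=[(.09,.15),(.09,-.15),(-.09,-.15),(-.09,.15)]
Wt=[top(T,*p,.010) for p in [(147,47),(750,186),(674,556),(54,410)]]
Ws=[scn(S,*p,.010) for p in [(272,73),(748,288),(520,480),(28,220)]]
for n,W in(("top",Wt),("scene",Ws)):
    a,R,t,r=fit(H,W);print(n,a,t,np.round(r*1000,1).tolist())
    h=lambda p:np.round(((p[:2]-t)@R)*1000,1)
    P=[("hinge",(305,155),.036),("tclip",(284,383),.029),("knob",(180,240),.068),("tptr",(148,275),.027),("handle",(593,287),.079),("cclip",(652,388),.033),("cptr",(640,297),.028)] if n=="top" else [("hinge",(352,112),.04),("tclip",(230,227),.029),("knob",(210,70),.068),("cclip",(563,325),.033),("handle",(540,162),.079)]
    for k,p,z in P:
        w=(top(T,*p,z) if n=="top" else scn(S,*p,z)); x=h(w); print(k,np.round(w,4),x,"ang",np.arctan2(-(x[1]-60),-(x[0]-50)))
# head heights from depth, carton etc.
E
python3 - <<'E'
import cv2,numpy as np
im=cv2.imread("pics/top0.png")[215:280,300:400]
a=cv2.resize(im[:,45:],None,fx=9,fy=9,interpolation=cv2.INTER_CUBIC)
im=cv2.imread("pics/scene0.png")[240:285,325:385]
b=cv2.resize(im,None,fx=5,fy=13,interpolation=cv2.INTER_CUBIC)
print(a.shape,b.shape)
cv2.imwrite("pics/c3.png",cv2.convertScaleAbs(np.hstack([a,b]),alpha=1.3))
E
```

```text
top -0.22836813846547221 [0.57474189 0.01348748] [[-1.9, -2.1], [-0.7, 2.8], [1.9, 2.7], [0.7, -3.5]]
hinge [0.6372 0.0606 0.036 ] [50.2 60.1] ang -2.677945044588987
tclip [0.5329 0.0696 0.029 ] [-53.4  45.2] ang 0.1421678371591487
knob [0.593  0.1145 0.068 ] [ -5.1 102.5] ang -0.6570099162058933
tptr [0.5826 0.1326 0.027 ] [-19.3 117.8] ang -0.6951639288384199
handle [ 0.5711 -0.0662  0.079 ] [ 14.5 -78.4] ang 1.3197067229320412
cclip [ 0.5304 -0.0978  0.033 ] [ -18.  -118.4] ang 1.2066309074867423
cptr [ 0.5726 -0.0939  0.028 ] [  22.2 -105.1] ang 1.4039783657775806
scene -0.23287646310733348 [0.57144345 0.01101652] [[1.3, 1.4], [-2.5, 2.3], [1.0, 0.0], [0.2, -3.7]]
hinge [0.6345 0.0583 0.04  ] [50.4 60.6] ang -2.1587989303424613
tclip [0.5332 0.0699 0.029 ] [-50.8  48.4] ang 0.11457535523773077
knob [0.5971 0.1165 0.068 ] [  0.7 108.5] ang -0.7772183867349935
cclip [ 0.5275 -0.0997  0.033 ] [ -17.2 -117.9] ang 1.2096253657130354
handle [ 0.5769 -0.0658  0.079 ] [ 23.  -73.5] ang 1.3712409430896095
(585, 495, 3) (585, 300, 3)
```

View pics/c3.png

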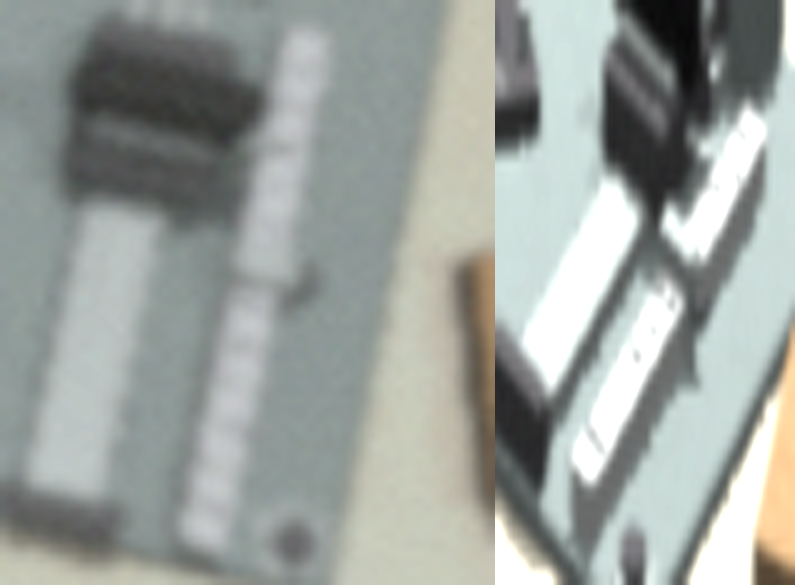

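In c3 the clip's lighter saddle sticks out left of the scale bar at about (265,258), with its shadowed front edge below it. I'll average several frames and use the depth data to sharpen this.

Run:
```python
from station import *
import cv2,numpy as np
A={}
for n in ("top","scene"):
    cs=[capture(n) for _ in range(6)]
    A[n]=np.mean([c["frame"].astype(float) for c in cs],0)
    d=np.median([c["range_z"] for c in cs],0); c=cs[0]; np.savez(f"{n}1.npz",frame=A[n],range_z=d,**{k:c[k] for k in("fx","fy","cx","cy","xyz","rotation")})
    v,u=np.mgrid[0:400,0:640]; P=np.stack([(u-c["cx"])/c["fx"]*d,(v-c["cy"])/c["fy"]*d,d],-1)@np.array(c["rotation"]).T+np.array(c["xyz"])
    np.save(f"{n}_P.npy",P)
    a,t=(-.2284,(.5747,.0135)) if n=="top" else (-.2329,(.5714,.0110))
    R=np.array([[np.cos(a),-np.sin(a)],[np.sin(a),np.cos(a)]]); q=(P[...,:2]-t)@R; z=P[...,2]
    for k,x0,x1,y0,y1,zl,zh in(("plate",-80,80,-140,140,0,.02),("knob",-40,40,70,130,.055,.08),("handle",-10,40,-110,-50,.06,.09),("housing",50,95,-105,-55,.034,.055)):
        m=(q[...,0]*1e3>x0)&(q[...,0]*1e3<x1)&(q[...,1]*1e3>y0)&(q[...,1]*1e3<y1)&(z>zl)&(z<zh)
        if m.sum(): print(n,k,m.sum(),np.round(np.median(q[m],0)*1e3,1),np.round(np.percentile(q[m],[5,95],axis=0)*1e3,1).tolist(),"z",np.round(np.percentile(z[m],[10,50,90]),4))
t=np.clip(A["top"][222:272,350:395],0,255); s=A["scene"][235:285,340:390]
a=cv2.resize(t,(450,500),interpolation=cv2.INTER_CUBIC); b=cv2.resize(s,(350,350),interpolation=cv2.INTER_CUBIC)
b2=np.zeros((500,350,3)); b2[:350]=b
a=np.clip((a-60)*1.6,0,255); b2=np.clip((b2-40)*1.15,0,255)
cv2.imwrite("pics/c4.png",np.hstack([a,b2]))
```

```text
top plate 6840 [-5.2  5.7] [[-73.3, -129.2], [72.1, 127.9]] z [0.0091 0.0102 0.0178]
top knob 86 [ -5.1 103.6] [[-13.2, 95.6], [3.7, 112.7]] z [0.0656 0.0678 0.0687]
top handle 138 [ 13.8 -78.6] [[9.3, -97.7], [20.3, -59.2]] z [0.0706 0.0783 0.0794]
top housing 310 [ 71.2 -78.7] [[57.3, -99.9], [85.9, -57.9]] z [0.0385 0.0416 0.0429]
scene plate 3113 [-11.2  -2.2] [[-74.8, -132.5], [69.8, 124.0]] z [0.0104 0.0112 0.0167]
scene knob 71 [ -8.3 102.3] [[-13.3, 95.9], [1.5, 112.3]] z [0.0573 0.0661 0.0693]
scene handle 181 [ 12.1 -81.1] [[10.7, -98.6], [20.9, -59.3]] z [0.0633 0.0736 0.08  ]
scene housing 166 [ 71.3 -84.6] [[57.1, -100.5], [85.9, -61.1]] z [0.0366 0.0425 0.0436][ WARN:0@7.361] global loadsave.cpp:1063 imwrite_ Unsupported depth image for selected encoder is fallbacked to CV_8U.
```

View pics/c4.png

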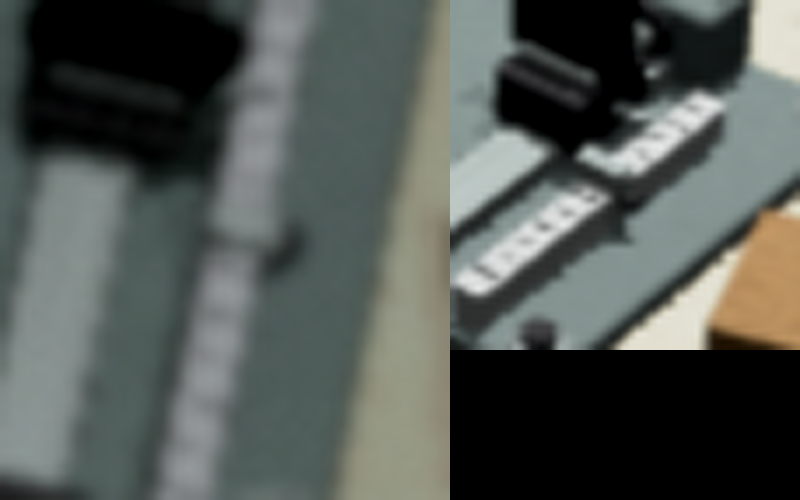

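The averaged crop puts the clip's top at about (240,220) in the top view. In the scene view, the dark gap at (605,180) is the clip's front face. Next I'll measure the clip by height.

Run:
```python
import numpy as np
from h import *
for n,a,t in(("top",-.2284,(.5747,.0135)),("scene",-.2329,(.5714,.0110))):
    P=np.load(n+"_P.npy");R=np.array([[np.cos(a),-np.sin(a)],[np.sin(a),np.cos(a)]]); q=(P[...,:2]-t)@R*1e3; z=P[...,2]*1e3
    print(n)
    for x in range(-48,12,3):
        m=(abs(q[...,0]-x)<1.5)&(q[...,1]>-125)&(q[...,1]<-109)
        print(x,m.sum(),np.round(np.percentile(z[m],[50,75,90]),1) if m.sum() else '',end=' | ')
    m=(abs(q[...,1]+116)<9)&(q[...,0]<8)&(q[...,0]>-60)&(z>29.5)&(z<38); print(np.round(np.c_[q[m],z[m]],1).tolist())
    r=np.hypot(q[...,0]-50,q[...,1]-60);th=np.arctan2(60-q[...,1],50-q[...,0])
    m=(r>106)&(r<122)&(abs(th)<.8)&(z>20); print("tclip",m.sum(),np.round(np.median(th[m]),3),np.round(np.sort(th[m]),2).tolist(),np.median(z[m]))
c=dict(np.load("top1.npz"))
for p in[(240,205),(240,222),(240,238)]:
    w=unproj(c,350+p[0]/10-.5,222+p[1]/10-.5,.033);a=-.2284;R=np.array([[np.cos(a),-np.sin(a)],[np.sin(a),np.cos(a)]]);print(((w[:2]-(.5747,.0135))@R)*1e3)
```

```text
top
-48 9 [24.3 24.8 24.9] | -45 10 [23.4 23.9 24.2] | -42 8 [24.1 24.4 24.9] | -39 8 [23.8 24.2 24.4] | -36 8 [23.8 24.  24.3] | -33 10 [23.5 24.3 24.6] | -30 7 [23.6 24.  24.5] | -27 9 [23.2 23.7 24.8] | -24 10 [23.7 24.1 24.9] | -21 7 [24.3 24.7 25. ] | -18 11 [32.8 33.2 33.8] | -15 10 [32.7 33.2 33.5] | -12 7 [33.3 33.4 34. ] | -9 7 [23.2 24.2 24.4] | -6 10 [23.6 24.5 25.4] | -3 8 [23.6 24.6 25. ] | 0 9 [23.2 23.8 23.9] | 3 9 [23.4 24.3 24.4] | 6 8 [24.1 24.4 24.6] | 9 9 [23.1 23.8 25.2] | [[-12.7, -107.5, 32.2], [-12.2, -109.6, 32.2], [-12.0, -111.4, 34.9], [-14.9, -107.9, 33.0], [-14.5, -110.0, 33.2], [-14.0, -112.1, 33.4], [-13.5, -114.2, 33.4], [-13.0, -116.3, 33.3], [-12.5, -118.5, 33.0], [-12.0, -120.6, 33.5], [-17.1, -108.3, 33.3], [-16.5, -110.5, 32.2], [-16.0, -112.6, 32.3], [-15.6, -114.7, 32.7], [-15.1, -116.8, 33.2], [-14.5, -119.0, 32.6], [-14.2, -121.0, 33.9], [-19.0, -109.0, 31.2], [-18.7, -110.9, 32.8], [-18.3, -112.9, 34.0], [-17.6, -115.3, 31.4], [-17.3, -117.2, 33.8], [-16.7, -119.4, 32.8], [-16.2, -121.6, 32.5], [-19.3, -117.7, 32.8], [-18.9, -119.8, 33.7], [-
[... 1100 characters left out ...]
30.2], [-17.1, -112.0, 31.9], [-16.8, -114.5, 32.8], [-15.3, -116.0, 32.7], [-15.4, -118.7, 34.0], [-13.2, -119.8, 33.3], [-10.6, -120.7, 32.3], [-17.7, -112.5, 29.7], [-16.4, -114.3, 29.8], [-17.6, -117.7, 32.1], [-17.1, -120.0, 32.9], [-15.0, -121.2, 32.3], [-10.8, -120.9, 29.8], [-16.7, -119.9, 30.0]]
tclip 43 0.106 [-0.77, -0.73, -0.67, -0.63, -0.58, -0.55, -0.5, -0.46, -0.42, -0.36, -0.31, -0.23, -0.18, -0.11, -0.08, 0.07, 0.08, 0.08, 0.08, 0.1, 0.11, 0.11, 0.11, 0.11, 0.11, 0.12, 0.12, 0.13, 0.13, 0.13, 0.14, 0.14, 0.14, 0.15, 0.15, 0.15, 0.16, 0.16, 0.17, 0.17, 0.17, 0.17, 0.42] 21.90817657794519
[ -11.55916006 -112.73646922]
[ -15.18882551 -113.49441541]
[ -18.60024363 -114.20678721]
```

Call:
play_rows(
  steps=[
    {"dx": 31, "dy": 17, "dz": 5},
    {"dx": 31, "dy": 17, "dz": 5},
    {"dx": 31, "dy": 17, "dz": 5},
    {"dx": 31, "dy": 17, "dz": 5},
    {"dx": 31, "dy": 17, "dz": 5},
    {"dx": 31, "dy": 17, "dz": 5},
    {"dx": 31, "dy": 17, "dz": 5},
    {"dx": 31, "dy": 17, "dz": 5},
    {"dx": 31, "dy": 17, "dz": 5},
    {"dx": 31, "dy": 17, "dz": 5},
    {"dx": 31, "dy": 17, "dz": 5},
    {"dx": 31, "dy": 17, "dz": 5},
    {"dx": 31, "dy": 17, "dz": 5},
    {"dx": 31, "dy": 17, "dz": 5},
    {"dx": 31, "dy": 17, "dz": 5},
    {"dx": 27, "dy": 21, "dz": 5},
    {"az": 6.8},
    {"az": 6.8},
    {"az": 6.8},
    {"az": 6.9, "claw": 60},
  ],
)

```text
invalid input at $.steps[0]: expected keys ax, ay, az, dx, dy, dz, claw
```

Call:
play_rows(
  steps=[
    {"ax": 0, "ay": 0, "az": 0, "dx": 31, "dy": 17, "dz": 5, "claw": 87},
    {"ax": 0, "ay": 0, "az": 0, "dx": 31, "dy": 17, "dz": 5, "claw": 87},
    {"ax": 0, "ay": 0, "az": 0, "dx": 31, "dy": 17, "dz": 5, "claw": 87},
    {"ax": 0, "ay": 0, "az": 0, "dx": 31, "dy": 17, "dz": 5, "claw": 87},
    {"ax": 0, "ay": 0, "az": 0, "dx": 31, "dy": 17, "dz": 5, "claw": 87},
    {"ax": 0, "ay": 0, "az": 0, "dx": 31, "dy": 17, "dz": 5, "claw": 87},
    {"ax": 0, "ay": 0, "az": 0, "dx": 31, "dy": 17, "dz": 5, "claw": 87},
    {"ax": 0, "ay": 0, "az": 0, "dx": 31, "dy": 17, "dz": 5, "claw": 87},
    {"ax": 0, "ay": 0, "az": 0, "dx": 31, "dy": 17, "dz": 5, "claw": 87},
    {"ax": 0, "ay": 0, "az": 0, "dx": 31, "dy": 17, "dz": 5, "claw": 87},
    {"ax": 0, "ay": 0, "az": 0, "dx": 31, "dy": 17, "dz": 5, "claw": 87},
    {"ax": 0, "ay": 0, "az": 0, "dx": 31, "dy": 17, "dz": 5, "claw": 87},
    {"ax": 0, "ay": 0, "az": 0, "dx": 31, "dy": 17, "dz": 5, "claw": 87},
    {"ax": 0, "ay": 0, "az": 0, "dx": 31, "dy": 17, "dz": 5, "claw": 87},
    {"ax": 0, "ay": 0, "az": 0, "dx": 31, "dy": 17, "dz": 5, "claw": 87},
    {"ax": 0, "ay": 0, "az": 0, "dx": 27, "dy": 21, "dz": 5, "claw": 87},
    {"ax": 0, "ay": 0, "az": 6.8, "dx": 0, "dy": 0, "dz": 0, "claw": 60},
    {"ax": 0, "ay": 0, "az": 6.8, "dx": 0, "dy": 0, "dz": 0, "claw": 60},
    {"ax": 0, "ay": 0, "az": 6.8, "dx": 0, "dy": 0, "dz": 0, "claw": 60},
    {"ax": 0, "ay": 0, "az": 6.9, "dx": 0, "dy": 0, "dz": 0, "claw": 60},
  ],
)

```text
time_s: 2.7
tcp_pos: [0.5922, 0.115, 0.1565]
ee_rot: [[0.616, -0.787, 0.0], [-0.787, -0.616, -0.0], [0.0, -0.0, -1.0]]
wrist_force: [0.1, 0.2, 0.4]
gripper_width: 0.737
gripper_force: 0.0
```

```bash
cat > st.py <<'E'
from station import *
import numpy as np
def st(target=None):
    s=sense(); R=np.array(s["ee_rot"]); p=np.array(s["tcp_pos"])
    print("t",s["time_s"],"p",np.round(p,4),"psi",round(np.degrees(np.arctan2(R[1,0],R[0,0])),2),"tilt",np.round(R[:2,2],3),"F",np.round(s["wrist_force"],1),"w",round(s["gripper_width"]*87,1),"gf",s["gripper_force"])
    if target is not None: print("tool delta mm",np.round(R.T@(np.array(target)-p)*1e3,1))
E
python3 -c "
from st import *
st([.5918,.1141,.055])"
```

```text
t 2.7 p [0.5922 0.115  0.1565] psi -51.94 tilt [ 0. -0.] F [0.1 0.2 0.4] w 64.1 gf 0.0
tool delta mm [  0.5   0.9 101.5]
```

Call:
play_rows(
  steps=[
    {"ax": 0, "ay": 0, "az": 0, "dx": 0, "dy": 1, "dz": 25, "claw": 60},
    {"ax": 0, "ay": 0, "az": 0, "dx": 0, "dy": 0, "dz": 25, "claw": 60},
    {"ax": 0, "ay": 0, "az": 0, "dx": 0, "dy": 0, "dz": 25, "claw": 60},
    {"ax": 0, "ay": 0, "az": 0, "dx": 0, "dy": 0, "dz": 15, "claw": 60},
    {"ax": 0, "ay": 0, "az": 0, "dx": 0, "dy": 0, "dz": 11, "claw": 60},
    {"ax": 0, "ay": 0, "az": 0, "dx": 0, "dy": 0, "dz": 0, "claw": 0},
    {"ax": 0, "ay": 0, "az": 0, "dx": 0, "dy": 0, "dz": 0, "claw": 0},
    {"ax": 0, "ay": 0, "az": 0, "dx": 0, "dy": 0, "dz": 0, "claw": 0},
    {"ax": 0, "ay": 0, "az": 0, "dx": 0, "dy": 0, "dz": 0, "claw": 0},
    {"ax": 0, "ay": 0, "az": 0, "dx": 0, "dy": 0, "dz": 0, "claw": 0},
  ],
)

```text
time_s: 3.7
tcp_pos: [0.5917, 0.1148, 0.0563]
ee_rot: [[0.621, -0.784, 0.001], [-0.784, -0.621, 0.001], [0.0, -0.001, -1.0]]
wrist_force: [-0.3, -0.4, 0.2]
gripper_width: 0.316
gripper_force: 0.0
```

```bash
python3 -c "
from st import *
st([.5918,.1141,.055])"
```

```text
t 3.7 p [0.5917 0.1148 0.0563] psi -51.63 tilt [0.001 0.001] F [-0.3 -0.4  0.2] w 27.5 gf 0.0
tool delta mm [0.6 0.3 1.3]
```

Call:
play_rows(
  steps=[
    {"ax": 0, "ay": 0, "az": 0, "dx": 0, "dy": 0, "dz": 0, "claw": 0},
    {"ax": 0, "ay": 0, "az": 0, "dx": 0, "dy": 0, "dz": 0, "claw": 0},
    {"ax": 0, "ay": 0, "az": 0, "dx": 0, "dy": 0, "dz": 0, "claw": 0},
    {"ax": 0, "ay": 0, "az": -4.6, "dx": 0.2, "dy": 5.6, "dz": 0, "claw": 0},
    {"ax": 0, "ay": 0, "az": -4.6, "dx": 0.2, "dy": 5.6, "dz": 0, "claw": 0},
    {"ax": 0, "ay": 0, "az": -4.6, "dx": 0.2, "dy": 5.6, "dz": 0, "claw": 0},
    {"ax": 0, "ay": 0, "az": -4.6, "dx": 0.2, "dy": 5.6, "dz": 0, "claw": 0},
    {"ax": 0, "ay": 0, "az": -4.6, "dx": 0.2, "dy": 5.6, "dz": 0, "claw": 0},
    {"ax": 0, "ay": 0, "az": 0, "dx": 0, "dy": 0, "dz": 0, "claw": 0},
  ],
)

```text
time_s: 4.6
tcp_pos: [0.5743, 0.0928, 0.0562]
ee_rot: [[0.878, -0.479, 0.002], [-0.479, -0.878, -0.0], [0.002, -0.001, -1.0]]
wrist_force: [2.2, -1.3, 1.1]
gripper_width: 0.246
gripper_force: 30.0
```

```bash
python3 -c "
from st import *
st()"
```

```text
t 4.6 p [0.5743 0.0928 0.0562] psi -28.63 tilt [ 0.002 -0.   ] F [ 2.2 -1.3  1.1] w 21.4 gf 29.997473750263453
```

Call:
play_rows(
  steps=[
    {"ax": 0, "ay": 0, "az": -4.6, "dx": 0.2, "dy": 5.6, "dz": 0, "claw": 0},
    {"ax": 0, "ay": 0, "az": -4.6, "dx": 0.2, "dy": 5.6, "dz": 0, "claw": 0},
    {"ax": 0, "ay": 0, "az": -4.6, "dx": 0.2, "dy": 5.6, "dz": 0, "claw": 0},
    {"ax": 0, "ay": 0, "az": -4.6, "dx": 0.2, "dy": 5.6, "dz": 0, "claw": 0},
    {"ax": 0, "ay": 0, "az": -4.6, "dx": 0.2, "dy": 5.6, "dz": 0, "claw": 0},
    {"ax": 0, "ay": 0, "az": 0, "dx": 0, "dy": 0, "dz": 0, "claw": 0},
    {"ax": 0, "ay": 0, "az": 0, "dx": 0, "dy": 0, "dz": 0, "claw": 0},
  ],
)

```text
time_s: 5.3
tcp_pos: [0.5669, 0.0665, 0.0562]
ee_rot: [[0.995, -0.1, 0.004], [-0.1, -0.995, 0.0], [0.004, -0.0, -1.0]]
wrist_force: [3.3, -3.2, -0.4]
gripper_width: 0.246
gripper_force: 30.0
```

Run:
```python
from st import *
import cv2
st([.5657,.0662,.055])
im=capture("scene")["frame"][205:270,270:370]
cv2.imwrite("pics/s2.png",cv2.resize(im,None,fx=8,fy=8,interpolation=cv2.INTER_CUBIC))
```

```text
t 5.3 p [0.5669 0.0665 0.0562] psi -5.76 tilt [0.004 0.   ] F [ 3.3 -3.2 -0.4] w 21.4 gf 29.998859628103673
tool delta mm [-1.1  0.4  1.2]
```

View pics/s2.png

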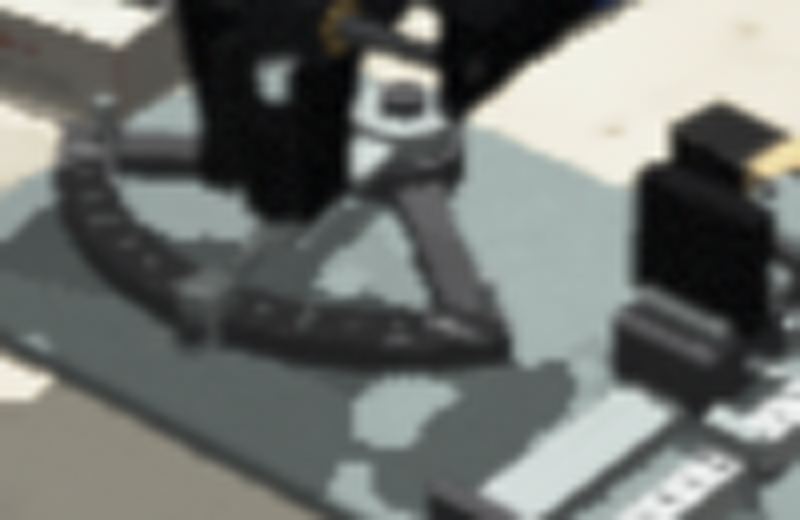

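The lever now points at the clip, around (215,290). I'll release it, lift, and move above the choke handle.

Call:
play_rows(
  steps=[
    {"ax": 0, "ay": 0, "az": 0, "dx": 0, "dy": 0, "dz": 0, "claw": 55},
    {"ax": 0, "ay": 0, "az": 0, "dx": 0, "dy": 0, "dz": 0, "claw": 55},
    {"ax": 0, "ay": 0, "az": 0, "dx": 0, "dy": 0, "dz": 0, "claw": 55},
    {"ax": 0, "ay": 0, "az": 0, "dx": 0, "dy": 0, "dz": -15, "claw": 55},
    {"ax": 0, "ay": 0, "az": 0, "dx": 0, "dy": 0, "dz": -25, "claw": 55},
    {"ax": 0, "ay": 0, "az": 0, "dx": 0, "dy": 0, "dz": -30, "claw": 55},
    {"ax": 0, "ay": 0, "az": 0, "dx": 2, "dy": 20, "dz": -20, "claw": 55},
    {"ax": 0, "ay": 0, "az": 0, "dx": 4, "dy": 35, "dz": 0, "claw": 55},
    {"ax": 0, "ay": 0, "az": 0, "dx": 6, "dy": 40, "dz": 0, "claw": 55},
    {"ax": 0, "ay": 0, "az": 0, "dx": 4, "dy": 40, "dz": 0, "claw": 55},
    {"ax": 0, "ay": 0, "az": 0, "dx": 0, "dy": 0, "dz": 0, "claw": 55},
  ],
)

```text
time_s: 6.45
tcp_pos: [0.5664, -0.0726, 0.1451]
ee_rot: [[0.995, -0.104, -0.002], [-0.104, -0.995, -0.0], [-0.002, 0.001, -1.0]]
wrist_force: [0.6, -0.4, 0.3]
gripper_width: 0.633
gripper_force: 0.0
```

Call:
play_rows(
  steps=[
    {"ax": 0, "ay": 0, "az": 8.1, "dx": 0, "dy": 0, "dz": 0, "claw": 40},
    {"ax": 0, "ay": 0, "az": 8.1, "dx": 0, "dy": 0, "dz": 0, "claw": 40},
    {"ax": 0, "ay": 0, "az": 8.1, "dx": 0, "dy": 0, "dz": 0, "claw": 40},
    {"ax": 0, "ay": 0, "az": 8.1, "dx": 0, "dy": 0, "dz": 0, "claw": 40},
    {"ax": 0, "ay": 0, "az": 8.1, "dx": 0, "dy": 0, "dz": 0, "claw": 40},
    {"ax": 0, "ay": 0, "az": 8.1, "dx": 0, "dy": 0, "dz": 0, "claw": 40},
    {"ax": 0, "ay": 0, "az": 8.1, "dx": 0, "dy": 0, "dz": 0, "claw": 40},
    {"ax": 0, "ay": 0, "az": 8.1, "dx": 0, "dy": 0, "dz": 0, "claw": 40},
    {"ax": 0, "ay": 0, "az": 8.1, "dx": 0, "dy": 0, "dz": 0, "claw": 40},
    {"ax": 0, "ay": 0, "az": 8.1, "dx": 0, "dy": 0, "dz": 0, "claw": 40},
    {"ax": 0, "ay": 0, "az": 8.1, "dx": 0, "dy": 0, "dz": 0, "claw": 40},
    {"ax": 0, "ay": 0, "az": 8.1, "dx": 0, "dy": 0, "dz": 0, "claw": 40},
    {"ax": 0, "ay": 0, "az": 0, "dx": 0, "dy": 0, "dz": 0, "claw": 40},
  ],
)

```text
time_s: 7.75
tcp_pos: [0.5671, -0.0685, 0.1451]
ee_rot: [[-0.222, -0.975, -0.001], [-0.975, 0.222, 0.0], [0.0, 0.001, -1.0]]
wrist_force: [0.6, -0.6, 0.1]
gripper_width: 0.461
gripper_force: 0.0
```

Run:
```python
from st import *
import cv2
st([.5694,-.0691,.060])
T=capture("top");S=capture("scene")
a=cv2.resize(T["frame"][185:255,255:340],(425,350),interpolation=cv2.INTER_CUBIC)
b=cv2.resize(S["frame"][205:265,270:345],(375,300),interpolation=cv2.INTER_CUBIC)
b=np.vstack([b,np.zeros((50,375,3),np.uint8)])
cv2.imwrite("pics/s3.png",np.hstack([a,b]))
for n,c,an,t in(("top",T,-.2284,(.5747,.0135)),("scene",S,-.2329,(.5714,.0110))):
    d=c["range_z"];v,u=np.mgrid[0:400,0:640]; P=np.stack([(u-c["cx"])/c["fx"]*d,(v-c["cy"])/c["fy"]*d,d],-1)@np.array(c["rotation"]).T+np.array(c["xyz"])
    R=np.array([[np.cos(an),-np.sin(an)],[np.sin(an),np.cos(an)]]); q=(P[...,:2]-t)@R*1e3;z=P[...,2]*1e3
    m=(z>58)&(z<72)&(abs(q[...,0]+15)<40)&(q[...,1]>20)&(q[...,1]<110)
    k=q[m].mean(0) if n=="top" else np.median(q[m],0);print(n,"knob",m.sum(),k,np.arctan2(60-k[1],50-k[0]))
```

```text
t 7.75 p [ 0.5671 -0.0685  0.1451] psi -102.82 tilt [-0.001  0.   ] F [ 0.6 -0.6  0.1] w 40.1 gf 0.0
tool delta mm [ 0.  -2.5 85.1]
top knob 0 [nan nan] nan
scene knob 64 [-21.88420059  48.07742715] 0.1643618056215437<stdin>:13: RuntimeWarning: Mean of empty slice.
  ret = um.true_divide(
```

View pics/s3.png

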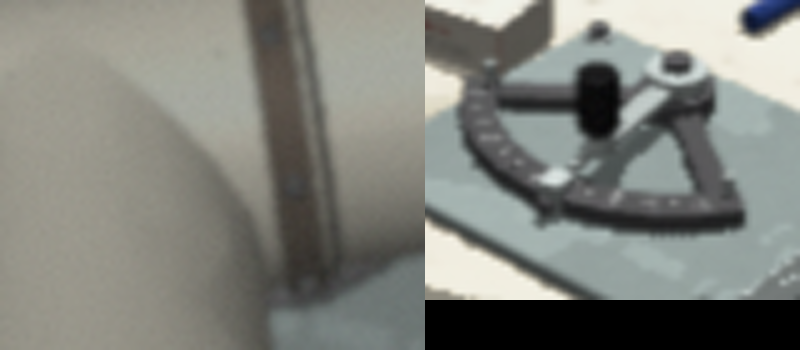

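The scene view shows the lever free of the gripper, its pointer running straight into the clip at about (557,177). Depth gives an angle of about 0.125, against 0.13 for the clip. Next I'll descend on the choke handle and grip it.

Call:
play_rows(
  steps=[
    {"ax": 0, "ay": 0, "az": 0, "dx": 0, "dy": -2.5, "dz": 20, "claw": 40},
    {"ax": 0, "ay": 0, "az": 0, "dx": 0, "dy": 0, "dz": 20, "claw": 40},
    {"ax": 0, "ay": 0, "az": 0, "dx": 0, "dy": 0, "dz": 20, "claw": 40},
    {"ax": 0, "ay": 0, "az": 0, "dx": 0, "dy": 0, "dz": 15, "claw": 40},
    {"ax": 0, "ay": 0, "az": 0, "dx": 0, "dy": 0, "dz": 10, "claw": 40},
    {"ax": 0, "ay": 0, "az": 0, "dx": 0, "dy": 0, "dz": 0, "claw": 40},
    {"ax": 0, "ay": 0, "az": 0, "dx": 0, "dy": 0, "dz": 0, "claw": 0},
    {"ax": 0, "ay": 0, "az": 0, "dx": 0, "dy": 0, "dz": 0, "claw": 0},
    {"ax": 0, "ay": 0, "az": 0, "dx": 0, "dy": 0, "dz": 0, "claw": 0},
    {"ax": 0, "ay": 0, "az": 0, "dx": 0, "dy": 0, "dz": 0, "claw": 0},
    {"ax": 0, "ay": 0, "az": 0, "dx": 0, "dy": 0, "dz": 0, "claw": 0},
    {"ax": 0, "ay": 0, "az": 0, "dx": 0, "dy": 0, "dz": 0, "claw": 0},
    {"ax": 0, "ay": 0, "az": 0, "dx": 0, "dy": 0, "dz": 0, "claw": 0},
  ],
)

```text
time_s: 9.15
tcp_pos: [0.571, -0.0698, 0.0612]
ee_rot: [[-0.222, -0.975, 0.002], [-0.975, 0.222, -0.0], [-0.0, -0.002, -1.0]]
wrist_force: [2.3, -1.1, 1.7]
gripper_width: 0.131
gripper_force: 30.0
```

```bash
python3 -c "
from st import *
st([.5694,-.0691,.060])"
```

```text
t 9.15 p [ 0.571  -0.0698  0.0612] psi -102.84 tilt [ 0.002 -0.   ] F [ 2.3 -1.1  1.7] w 11.4 gf 30.006663179956377
tool delta mm [-0.3  1.7  1.1]
```

Call:
play_rows(
  steps=[
    {"ax": 0, "ay": 0, "az": 0, "dx": 0, "dy": 5, "dz": 0, "claw": 0},
    {"ax": 0, "ay": 0, "az": 0, "dx": 0, "dy": 5, "dz": 0, "claw": 0},
    {"ax": 0, "ay": 0, "az": 0, "dx": 0, "dy": 5, "dz": 0, "claw": 0},
    {"ax": 0, "ay": 0, "az": 0, "dx": 0, "dy": 5, "dz": 0, "claw": 0},
    {"ax": 0, "ay": 0, "az": 0, "dx": 0, "dy": 5, "dz": 0, "claw": 0},
    {"ax": 0, "ay": 0, "az": 0, "dx": 0, "dy": 5, "dz": 0, "claw": 0},
    {"ax": 0, "ay": 0, "az": 0, "dx": 0, "dy": 0, "dz": 0, "claw": 0},
    {"ax": 0, "ay": 0, "az": 0, "dx": 0, "dy": 0, "dz": 0, "claw": 0},
    {"ax": 0, "ay": 0, "az": 0, "dx": 0, "dy": 0, "dz": 0, "claw": 0},
  ],
)

```text
time_s: 10.05
tcp_pos: [0.5433, -0.0632, 0.0611]
ee_rot: [[-0.222, -0.975, 0.006], [-0.975, 0.222, -0.0], [-0.001, -0.005, -1.0]]
wrist_force: [6.3, -3.9, -1.9]
gripper_width: 0.135
gripper_force: 30.0
```

Run:
```python
from st import *
import cv2
st([.571-.975*.0298,-.0698+.222*.0298,.0612])
cs=[capture("scene") for _ in range(4)]
f=np.mean([c["frame"].astype(float) for c in cs],0)
S=cs[0];d=np.median([c["range_z"] for c in cs],0)
v,u=np.mgrid[0:400,0:640]; P=np.stack([(u-S["cx"])/S["fx"]*d,(v-S["cy"])/S["fy"]*d,d],-1)@np.array(S["rotation"]).T+np.array(S["xyz"])
an=-.2329;R=np.array([[np.cos(an),-np.sin(an)],[np.sin(an),np.cos(an)]]);q=(P[...,:2]-(.5714,.0110))@R*1e3;z=P[...,2]*1e3
P0=np.load("scene_P.npy");q0=(P0[...,:2]-(.5714,.0110))@R*1e3;z0=P0[...,2]*1e3
for n,Q,Z in(("home",q0,z0),("now",q,z)): # front face of the sliding block
    m=(abs(Q[...,1]+80)<14)&(Z>24)&(Z<34)&(abs(Q[...,0]+10)<45); print(n,m.sum(),np.round(np.sort(Q[m][:,0]),1).tolist())
a=cv2.resize(f[225:285,325:395],(700,600),interpolation=cv2.INTER_CUBIC)
cv2.imwrite("pics/s4.png",np.clip((a-15)*1.15,0,255).astype(np.uint8))
```

```text
t 10.05 p [ 0.5433 -0.0632  0.0611] psi -102.81 tilt [ 0.006 -0.   ] F [ 6.3 -3.9 -1.9] w 11.8 gf 30.026515759527683
tool delta mm [ 0.3  1.3 -0.1]
home 38 [-4.1, -3.5, -3.5, -3.4, -3.2, -3.1, -3.1, -3.0, -2.9, -2.8, -2.8, -2.7, -2.7, -2.6, -2.5, -2.5, -2.5, -2.5, -2.3, -2.3, -2.3, -2.2, -2.2, -2.2, -2.1, -2.0, -2.0, -1.9, -1.9, -1.8, -1.8, -1.6, -1.6, -1.6, -1.5, -1.5, -1.4, 23.1]
now 52 [-32.2, -31.9, -31.7, -31.6, -31.4, -31.4, -31.4, -31.4, -31.3, -31.3, -31.3, -31.3, -31.2, -31.2, -31.1, -31.1, -31.0, -31.0, -30.9, -30.9, -30.8, -30.8, -30.8, -30.7, -30.6, -30.5, -30.3, -30.3, -30.2, -30.2, -30.1, -30.0, -30.0, -29.9, -29.8, -29.7, -29.6, -29.6, -29.3, -29.0, -10.7, 20.2, 20.8, 23.8, 24.2, 25.3, 27.4, 27.4, 28.3, 28.9, 32.4, 32.4]
```

View pics/s4.png

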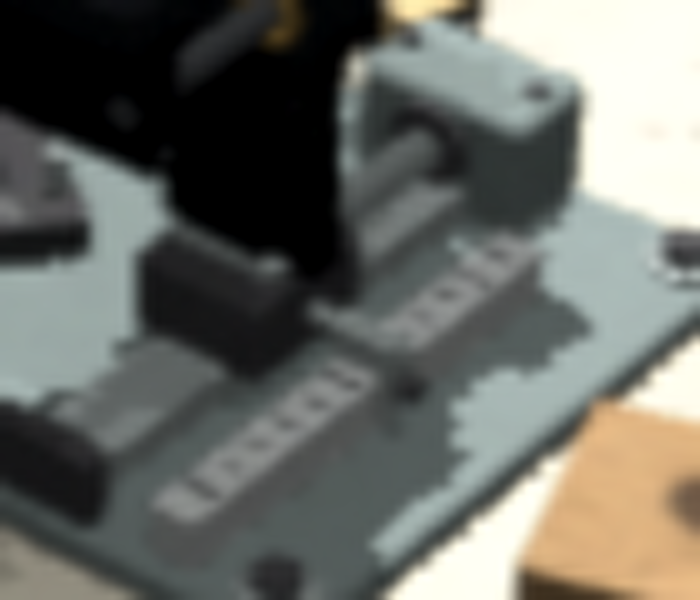

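The slide has moved 28.5 mm by both TCP and depth. The picture shows the pointer at about (330,310) beside the clip at (370,325). I'll add about 1.7 mm.

Call:
play_rows(
  steps=[
    {"ax": 0, "ay": 0, "az": 0, "dx": 0, "dy": 1, "dz": 0, "claw": 0},
    {"ax": 0, "ay": 0, "az": 0, "dx": 0, "dy": 1, "dz": 0, "claw": 0},
    {"ax": 0, "ay": 0, "az": 0, "dx": 0, "dy": 0, "dz": 0, "claw": 0},
    {"ax": 0, "ay": 0, "az": 0, "dx": 0, "dy": 0, "dz": 0, "claw": 0},
    {"ax": 0, "ay": 0, "az": 0, "dx": 0, "dy": 0, "dz": 0, "claw": 0},
    {"ax": 0, "ay": 0, "az": 0, "dx": 0, "dy": 0, "dz": 0, "claw": 0},
    {"ax": 0, "ay": 0, "az": 0, "dx": 0, "dy": 0, "dz": 0, "claw": 0},
    {"ax": 0, "ay": 0, "az": 0, "dx": 0, "dy": 0, "dz": 0, "claw": 0},
    {"ax": 0, "ay": 0, "az": 0, "dx": 0, "dy": 0, "dz": 0, "claw": 0},
    {"ax": 0, "ay": 0, "az": 0, "dx": 0, "dy": 0, "dz": 0, "claw": 0},
  ],
)

```text
time_s: 11.25
tcp_pos: [0.5417, -0.0628, 0.0612]
ee_rot: [[-0.222, -0.975, 0.006], [-0.975, 0.222, -0.0], [-0.001, -0.006, -1.0]]
wrist_force: [7.2, -4.6, -2.9]
gripper_width: 0.133
gripper_force: 30.0
```

Run:
```python
from st import *
st([.571-.975*.0302,-.0698+.222*.0302,.0612])
```

```text
t 11.25 p [ 0.5417 -0.0628  0.0612] psi -102.8 tilt [ 0.006 -0.   ] F [ 7.2 -4.6 -2.9] w 11.6 gf 30.032107847509906
tool delta mm [ 0.3  0.1 -0. ]
```

```bash
python3 -c "
from station import *
print(finish_job())"
```

```text
the job is handed in; nothing more can be done
None
```

I handed the job in at about 11 s of the 42 s limit, with the throttle pointer at its clip and the choke handle still gripped (30 N) with its pointer at its clip, both by my own measurements; no verdict came back, and I did not re-measure the carton, battery or block.

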